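# Overhang a sheet blank over the filings tray

### The arm

A 6-joint arm with a two-finger parallel gripper is mounted at the origin on the work surface. World frame = base frame: x ahead of the robot, y to its left, z up, the work surface at z = 0. Lengths are in m, angles in rad, forces in N, time in s.
With the tool pointing down it reaches from about 0.35 to 0.975 m from the base axis. Payload 4.9 kg.
Tool frame: the origin (TCP) lies between the finger pads; the fingertips stand 19 mm ahead of it and the grasp point (between the pads) is the TCP; z points along the fingers, y is the direction in which the jaws open and shut (so a half turn about z gives the same grasp; the last joint's range is limited). The gripper opens to 85 mm and grips with 20 to 120 N. Pads are 22 mm wide; open, the fingers measure 114 mm over their backs; the gripper's body (76 mm by 85 mm) begins 54 mm behind the grasp point. The pads swing forward as they close: fully open they stand 13 mm farther back than shut.
Start: joints at [-1.229, 0.053, 1.613, -0, 1.476, -0.119], TCP at [0.278, -0.56, 0.25] pointing down, gripper open.
Joint ranges: [-3.01, 3.01], [-1.01, 2.22], [0.06, 2.58], [-1.02, 4.17], [0.09, 2.62], [-3.14, 3.14]. Speed limits (rad/s): [2.57, 2.57, 3.14, 3.14, 3.14, 3.14].

### API

Orientations are given as a unit quaternion [w, x, y, z].
In Python, from plant import state, grab_frame, calibration, job_done gives the robot as it stands. The module is installed in compiled form; this text tells all that it offers.
- The arm moves only by the tool servo_tool, never from a script. Its argument "deltas" is a list that holds one entry, the list of rows, each a list of 5 numbers: the finger opening in mm, from 0 to 85.4, then the shift along the world's x, y, z in mm, then the turn about the world's z in units of 6 degrees (1.0 is 6 degrees). A call has 1 to 5 rows; each row is the pose to reach, as a shift and turn from the pose commanded when the call began; what a row does not reach only later rows make up. A row lasts 1/8 s, in which the tool goes at most 62.5 mm and 10.7 degrees, less where a joint would pass 70% of its speed; a pose out of reach is approached as far as the arm can. A call with a gripper value outside its range is refused whole. The fingers move at their own pace and stop on an object; the grip force is fixed at half the most. Time passes only in rows, so rows that repeat a pose let the fingers close. It gives the time, the measured TCP pose, the force and the opening at its end, in the units of the state.
- state(): the state, without advancing time (a new reading comes with each control period).
- grab_frame(name): name is "scene" or "top" or "wrist"; returns the picture (384x512x3 uint8, red, green, blue); there is no depth.
- calibration(name): a dict with "intrinsics" (3x3 intrinsics, pixels), "world_from_camera" (4x4, takes a point from camera to world coordinates). Camera axes: x right, y down, z forward; pixel columns grow to the right and rows downward; lengths in m; the calibration is good to about 2 mm. A picture is of the moment at which its call begins: read the wrist's pose just before it. calibration takes no time and is no camera call; for the wrist camera it gives the pose at the moment of the call.
- job_done(): hands the job in, once; it reports no verdict.
The state is a dict: "time": time; "joint_pos": joint angles; "joint_vel": joint speeds; "joint_efforts": joint torques, N m; "tool_pos": TCP position; "tool_rot": TCP orientation; "contact_force": force on the tool from outside, world axes, zero at the start; "ft_torque": the same for the moment, N m; "gripper_width": opening from 0.0 (shut) to 1.0 (fully open).
Only numpy, scipy, OpenCV 4.12 (cv2) and the standard library are available. Lean on these libraries where they do the work, as an engineer would, in place of code of your own. Each camera call takes 0.05 s, during which the arm holds its last target.

### The job

Slide the flat metal blank along the top of the low wooden chest until it sticks out about 4 cm past the end under which the open tray stands, so that its end can be filed over the tray. Its long side must finish straight against the raised wooden strip at the back of the chest top. Only push the blank, never lift or tip it, and leave the tray and everything else where it stands.

Things in the scene. Friction and masses are not known exactly. Their poses are not given: they have to be found in the camera images.
- ledge: low wooden drawer chest, fixed to the bench, 160 mm deep (its x) by 300 mm wide (its y) and 60 mm high; its flat top is the ledge. Origin: centre of its underside, on the bench (the top is at z = +60 mm). Its two open ends are at y = -150 and y = +150 mm. A fixed wooden strip 12 mm high and 15 mm thick stands on the top along the whole back (far, +x) edge; the strip's face that the blank must touch is at x = +65 mm. The top ahead of it, from x = -80 to +65 mm, is bare
- blank: loose flat aluminium plate lying on the ledge, 90 mm (its x) by 130 mm (its y, the long sides run along y) and 5 mm thick, slides freely when its edge is pushed (about 0.5 to 2 N), 0.11 to 0.22 kg. Origin: centre of its underside. It starts about mid-ledge, 1 to 3 cm clear of the strip and up to 0.2 rad askew to the ledge
- tray: open-topped steel tray, 120 by 120 mm and 30 mm high, loose on the bench beyond one end of the ledge (either end): this is the end over which the blank must stick out. Origin: centre of its underside
- tin: closed flat steel tin, 120 by 120 mm and 30 mm high, loose on the bench beyond the other end of the ledge; not to be moved. Origin: centre of its underside
- jar: glass jar with lid, 52 mm across and 70 mm high, loose on the bench behind the chest; not to be moved. Origin: centre of its underside
- oil: small white plastic bottle, 40 mm across and 90 mm high, loose on the bench behind the chest; not to be moved. Origin: centre of its underside
- screwdriver: screwdriver 160 mm long lying on the bench in front of the chest, roughly along the chest's width; not to be moved. Origin: on the bench under its middle; its x axis runs from handle to tip, the handle is 26 mm thick

How it is judged:
By the outcome, as a careful person would: the job done as asked, in the order asked, and still so for the second after the job is handed in, with the robot touching nothing.
It also fails if it takes over 64 s, if anything falls off the work surface, if the arm or the gripper's body presses on something with over 40 N, if the wrist force passes 120 N, or if a joint passes its speed limit or range.

## Working session

There is one attempt and no reset: what is moved stays moved. The work goes in short steps, Python scripts to look and compute and a tool call to move; the robot and the scene stay as the last step left them, time stands still between calls to the robot, and variables do not carry over. Pictures are saved under pics/ and viewed, and the job is handed in when it is done.

Besides the shell and the picture viewer there is one more tool, called after "Call:" as a command line: name --argument value ..., lists and objects as JSON in quotes. servo_tool: Moves the arm, as the interface text tells. Its arguments: {"type":"object","properties":{"deltas":{"type":"array","items":{"type":"array","items":{"type":"array","items":{"type":"number"}}}}},"required":["deltas"]}

```bash
mkdir -p pics; python3 - <<'E'
from plant import *
import cv2,numpy as np
print(state())
for n in ("scene","top"):
    f=grab_frame(n); cv2.imwrite(f"pics/{n}0.png",f[:,:,::-1]); c=calibration(n); print(n,np.round(c["intrinsics"],2).tolist(),np.round(c["world_from_camera"],4).tolist())
E
```

```text
{'time': 0.0, 'joint_pos': array([-1.22897470e+00,  5.33755142e-02,  1.61428959e+00,  3.07878294e-05,
        1.47599145e+00, -1.19005145e-01]), 'joint_vel': array([-0.00070032, -0.00048579, -0.00115377, -0.00107333,  0.00089438,
        0.00137481]), 'joint_efforts': array([-2.36122207e-03, -3.93689311e+01, -3.70171666e+01, -2.30920614e-04,
        6.98844626e-03, -1.61411950e-06]), 'tool_pos': array([ 0.2777397 , -0.55925146,  0.24905404]), 'tool_rot': array([-1.02725718e-03,  9.73571888e-01,  2.28378446e-01, -9.95019015e-05]), 'contact_force': array([ 0.05364287,  0.03198918, -1.20501013]), 'ft_torque': array([-1.63758803e-05,  5.74429079e-02,  3.39464231e-02]), 'gripper_width': 0.9986752361664357}
scene [[497.62, 0.0, 258.75], [0.0, 497.62, 186.45], [0.0, 0.0, 1.0]] [[-0.828, 0.4561, -0.3261, 0.9034], [0.5604, 0.6569, -0.5044, 0.5016], [-0.0158, -0.6004, -0.7995, 0.8369], [0.0, 0.0, 0.0, 1.0]]
top [[436.11, 0.0, 255.68], [0.0, 436.11, 197.32], [0.0, 0.0, 1.0]] [[-0.0102, -0.9898, 0.1418, 0.4488], [-0.9998, 0.0128, 0.0173, 0.018], [-0.0189, -0.1416, -0.9897, 0.9914], [0.0, 0.0, 0.0, 1.0]]
```

View pics/scene0.png

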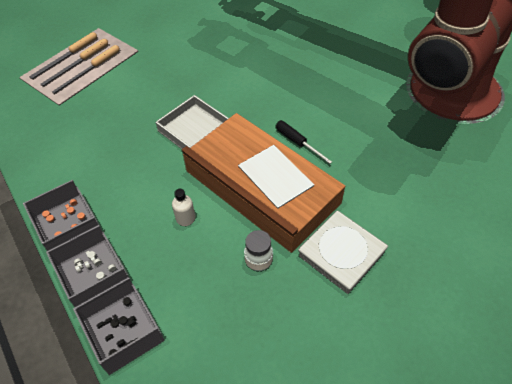

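View pics/top0.png

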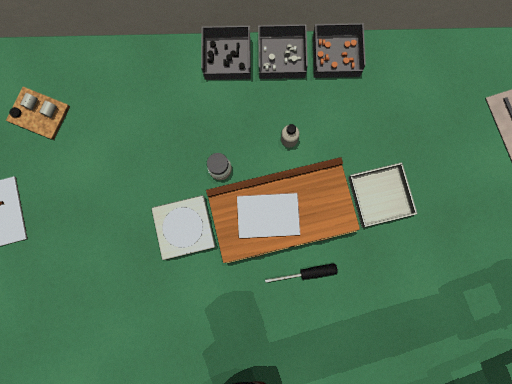

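```bash
python3 - <<'E'
import cv2
f=cv2.imread("pics/top0.png")
c=f[90:270,150:370]; print(c.shape)
cv2.imwrite("pics/top0c.png",cv2.resize(c,None,fx=3.2,fy=3.2,interpolation=cv2.INTER_CUBIC))
E
```

```text
(180, 220, 3)
```

View pics/top0c.png

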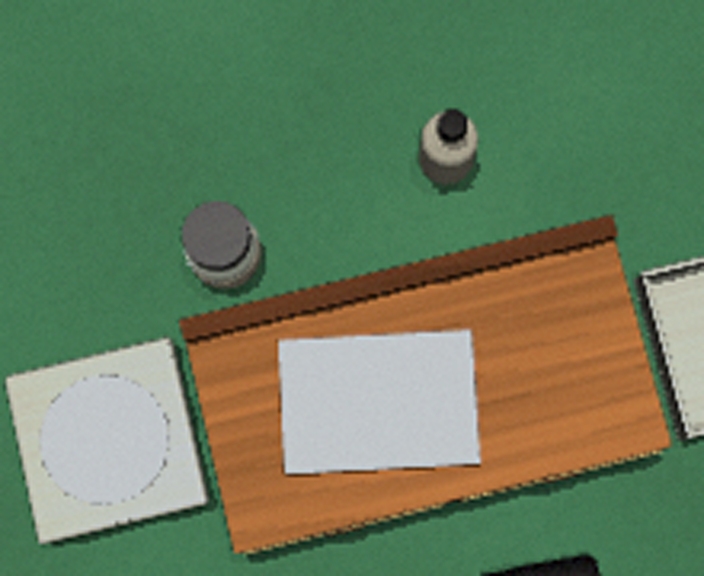

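The tray stands at the image right (−y end) and the tin at the left. Crop positions: blank corners are (278,340), (471,330), (480,464) and (285,474). Chest top front corners are (236,551) and (669,445), and the strip's top back corners are (181,320) and (612,216).

```bash
cat > h.py <<'E'
from plant import *
import cv2,numpy as np
from scipy.optimize import least_squares
def proj(n,P,c=None):
    c=c or calibration(n); T=np.linalg.inv(c["world_from_camera"]); P=np.asarray(P,float)
    q=P@T[:3,:3].T+T[:3,3]; q=q@c["intrinsics"].T; return q[:,:2]/q[:,2:]
def W(p,L):
    L=np.asarray(L,float); c,s=np.cos(p[2]),np.sin(p[2])
    return np.c_[p[0]+c*L[:,0]-s*L[:,1],p[1]+s*L[:,0]+c*L[:,1],L[:,2]]
def fit(n,L,px,p0):
    c=calibration(n)
    r=least_squares(lambda p:(proj(n,W(p,L),c)-px).ravel(),p0); return r.x,np.round(r.fun,2)
def crop(px,s,o): return (np.asarray(px,float)+.5)/s-.5+np.array(o)
E
python3 - <<'E'
from h import *
lp=crop([(236,551),(669,445),(181,320),(612,216)],3.2,(150,90))
L=[(-.08,.15,.06),(-.08,-.15,.06),(.08,.15,.072),(.08,-.15,.072)]
led,r=fit("top",L,lp,[.45,0,0]);print(led,r)
bp=crop([(278,340),(471,330),(480,464),(285,474)],3.2,(150,90))
B=[(.045,.065,.065),(.045,-.065,.065),(-.045,-.065,.065),(-.045,.065,.065)]
bl,r=fit("top",B,bp,[.45,0,0]);print(bl,r)
np.save("led.npy",led)
d=bl[:2]-led[:2];c,s=np.cos(led[2]),np.sin(led[2])
print("blank in ledge",c*d[0]+s*d[1],-s*d[0]+c*d[1],bl[2]-led[2])
# overlay on both cameras
for n in("top","scene"):
    f=cv2.imread(f"pics/{n}0.png"); f=cv2.resize(f,None,fx=1.5,fy=1.5)
    for p,Q in((led,[(-.08,.15,.06),(-.08,-.15,.06),(.065,-.15,.06),(.065,.15,.06)]),(bl,B)):
        q=(proj(n,W(p,Q))+.5)*1.5-.5
        cv2.polylines(f,[np.round(q).astype(int)],True,(0,0,255),1)
    cv2.imwrite(f"pics/{n}ov.png",f)
E
```

```text
[ 0.55527721 -0.02260397  0.22660855] [-0.75  0.73  1.25  0.4  -0.82 -0.52  0.3  -0.74]
[0.54274043 0.00852322 0.04142594] [-0.    0.02  0.15 -0.11  0.11 -0.01 -0.26  0.1 ]
blank in ledge -0.005222799276594761 0.03314808361623433 -0.18518261092439176
```

View pics/sceneov.png

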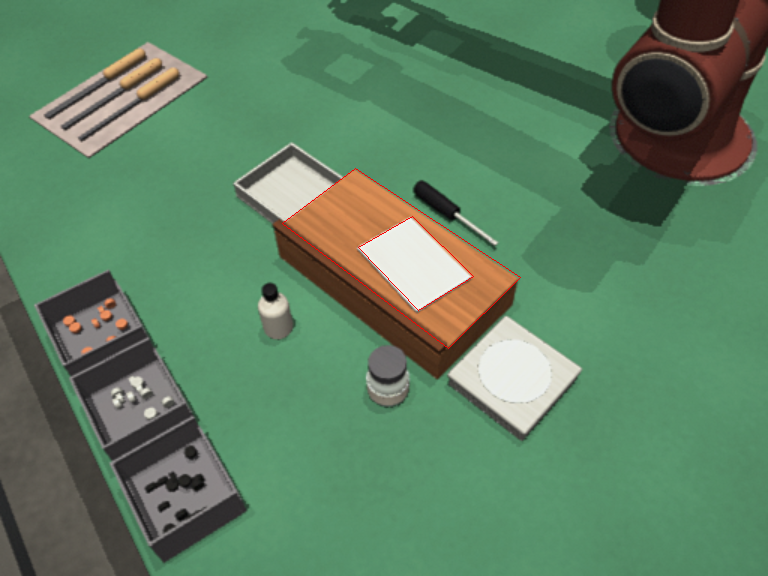

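View pics/topov.png

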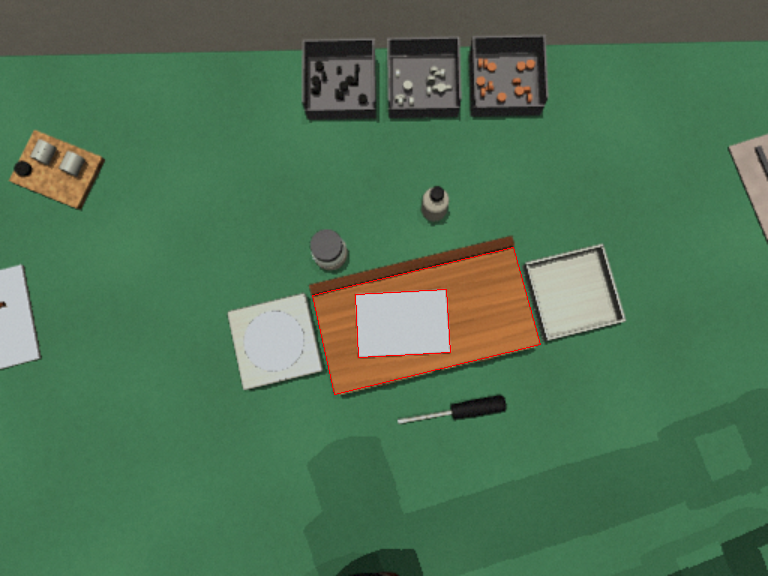

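```bash
cat >> h.py <<'E'
def rep(lx,ly,yawoff=0):
    """delta in mm / units from current measured to ledge point"""
    led=np.load("led.npy"); s=state(); p=W(led,[(lx,ly,0)])[0]
    w,a,b,c=s["tool_rot"]; yaw=np.arctan2(2*(a*b+w*c),1-2*(b*b+c*c))
    d=(p[:2]-s["tool_pos"][:2])*1000
    print("to",lx,ly,"d mm",np.round(d,1),"turn",round((led[2]+yawoff-yaw)/np.radians(6),2),"z",s["tool_pos"][2],"t",s["time"])
E
python3 -c "
from h import *
rep(-.1,.041);led=np.load('led.npy');print('ex',np.cos(led[2]),np.sin(led[2]))"
```

```text
to -0.1 0.041 d mm [170.9 554.2] turn -2.24 z 0.24916601795515156 t 0.1
ex 0.9744339672928326 0.2246740825862003
```

Call:
servo_tool --deltas '[[[45, 18, 58, -10, -0.5], [45, 36, 116, -20, -1], [45, 54, 174, -30, -1.5], [45, 72, 232, -40, -2], [45, 90, 290, -50, -2.24]]]'

```text
time: 0.72
tool_pos: [0.3679, -0.2678, 0.1995]
tool_rot: [-0.0, 0.994, 0.112, 0.0]
contact_force: [1.6, -0.5, 0.4]
gripper_width: 0.525
```

Call:
servo_tool --deltas '[[[45, 18, 58, -10, 0], [45, 36, 116, -20, 0], [45, 54, 174, -30, 0], [45, 72, 232, -40, 0], [45, 81, 264, -50, 0]]]'

```text
time: 1.35
tool_pos: [0.4489, -0.0032, 0.1497]
tool_rot: [-0.0, 0.993, 0.114, -0.0]
contact_force: [0.8, -0.1, -0.0]
gripper_width: 0.524
```

```bash
python3 -c "
from h import *
rep(-.1,.041);s=state();print(s['joint_pos'],s['contact_force'],s['gripper_width'])
f=grab_frame('scene');cv2.imwrite('pics/s1.png',f[:,:,::-1])
f=grab_frame('wrist');cv2.imwrite('pics/w1.png',f[:,:,::-1])"
```

```text
to -0.1 0.041 d mm [-0.3 -2. ] turn -0.02 z 0.1497130022360093 t 1.35
[-1.73251832e-01 -3.05788974e-01  2.11040428e+00  2.99757925e-04
  1.33723998e+00  1.16845637e+00] [ 0.76814345 -0.06045321 -0.04319076] 0.5244818529075832
```

View pics/s1.png

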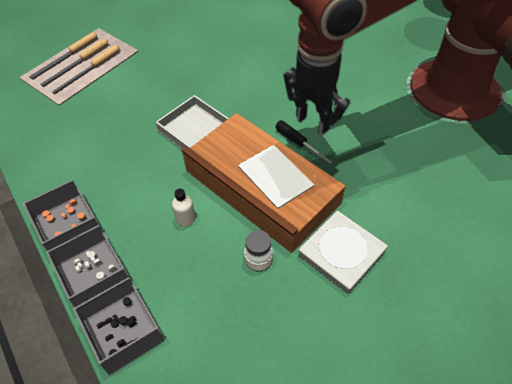

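View pics/w1.png

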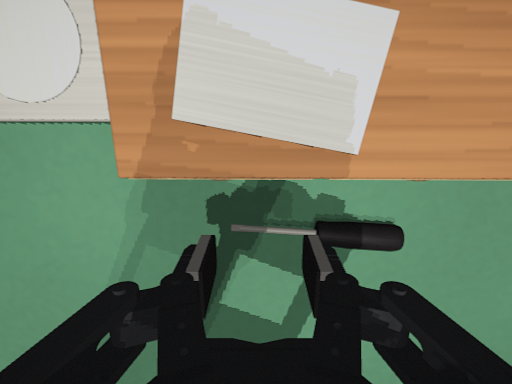

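The picture shows the fingers (pads at about (200,265) and (318,265)) in front of the chest and aligned with it, with the blank ahead and the screwdriver below. I'll move over the front bare strip and feel for the top.

Call:
servo_tool --deltas '[[[45, 14, 3, -15, 0], [45, 27, 6, -30, 0], [45, 27, 6, -45, 0], [45, 27, 6, -60, 0], [45, 27, 6, -63, 0]]]'

```text
time: 2.08
tool_pos: [0.4744, -0.0, 0.0856]
tool_rot: [-0.0, 0.994, 0.113, -0.001]
contact_force: [-0.4, 0.6, -0.6]
gripper_width: 0.526
```

Call:
servo_tool --deltas '[[[45, 0, 0, -1, 0], [45, 0, 0, -2, 0], [45, 0, 0, -3, 0], [45, 0, 0, -3, 0]]]'

```text
time: 2.58
tool_pos: [0.4761, 0.0002, 0.0846]
tool_rot: [0.0, 0.994, 0.113, 0.0]
contact_force: [0.4, 0.4, 0.2]
gripper_width: 0.529
```

```bash
python3 -c "
from h import *
rep(-.072,.041);s=state();print(s['contact_force'])
f=grab_frame('scene')[80:230,180:380];cv2.imwrite('pics/s2.png',cv2.resize(f[:,:,::-1],None,fx=4,fy=4))"
```

```text
to -0.072 0.041 d mm [-0.1  0.9] turn 0.0 z 0.08455487873871523 t 2.575
[0.3942346 0.3600872 0.2414816]
```

View pics/s2.png

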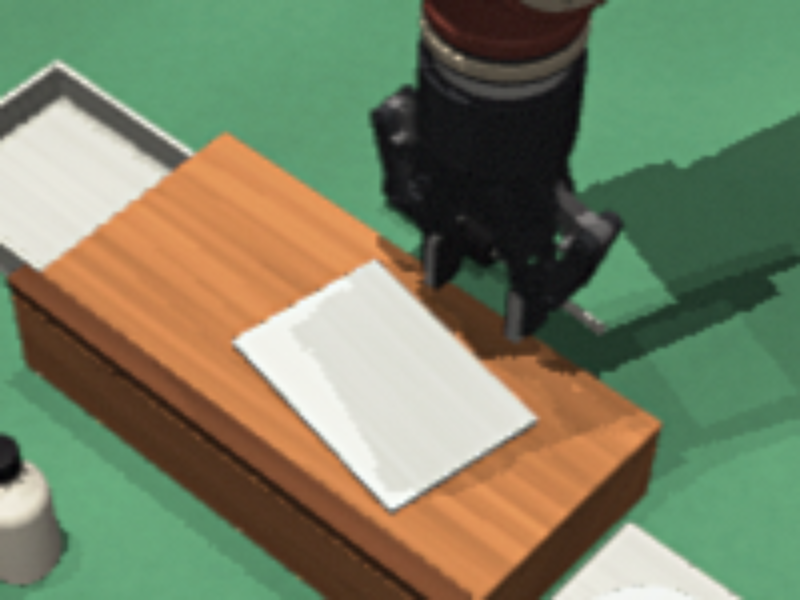

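Call:
servo_tool --deltas '[[[45, 0, 0, -1, 0], [45, 0, 0, -2, 0], [45, 0, 0, -2, 0]]]'

```text
time: 3.0
tool_pos: [0.4758, 0.0002, 0.0822]
tool_rot: [-0.0, 0.994, 0.113, -0.0]
contact_force: [0.1, -0.1, -0.1]
gripper_width: 0.521
```

Call:
servo_tool --deltas '[[[45, 0, 0, -1, 0], [45, 0, 0, -2, 0], [45, 0, 0, -2, 0]]]'

```text
time: 3.38
tool_pos: [0.4758, 0.0002, 0.0801]
tool_rot: [-0.0, 0.994, 0.113, -0.0]
contact_force: [0.1, -0.7, -0.2]
gripper_width: 0.527
```

Call:
servo_tool --deltas '[[[45, 0, 0, -1, 0], [45, 0, 0, -2, 0], [45, 0, 0, -2, 0]]]'

```text
time: 3.75
tool_pos: [0.4758, 0.0002, 0.0782]
tool_rot: [-0.0, 0.994, 0.113, -0.0]
contact_force: [0.0, -0.1, 0.4]
gripper_width: 0.526
```

Call:
servo_tool --deltas '[[[45, 0, 0, -1, 0], [45, 0, 0, -2, 0], [45, 0, 0, -2, 0]]]'

```text
time: 4.12
tool_pos: [0.476, 0.0002, 0.0768]
tool_rot: [-0.0, 0.994, 0.113, -0.0]
contact_force: [-1.9, -0.3, 5.1]
gripper_width: 0.527
```

Call:
servo_tool --deltas '[[[45, 0, 0, -1, 0], [45, 0, 0, -1, 0]]]'

```text
time: 4.38
tool_pos: [0.476, 0.0002, 0.0768]
tool_rot: [-0.0, 0.994, 0.113, -0.0]
contact_force: [-6.2, 0.0, 11.8]
gripper_width: 0.523
```

Call:
servo_tool --deltas '[[[45, 0, 0, -1, 0], [45, 0, 0, -1, 0]]]'

```text
time: 4.62
tool_pos: [0.4761, 0.0002, 0.0768]
tool_rot: [-0.0, 0.994, 0.113, -0.001]
contact_force: [-9.8, 0.6, 17.9]
gripper_width: 0.53
```

Contact with the chest top comes at TCP z = 0.0768. I'll ride about 2 mm above that.

Call:
servo_tool --deltas '[[[45, 0, 0, 4.5, 0], [45, 0, 0, 4.5, 0]]]'

```text
time: 4.88
tool_pos: [0.4761, 0.0002, 0.0789]
tool_rot: [0.0, 0.994, 0.113, 0.0]
contact_force: [0.4, -0.0, 0.1]
gripper_width: 0.531
```

```bash
python3 -c "
from h import *
rep(0.02-.045-.011,.041);print(state()['contact_force'])"
```

```text
to -0.036 0.041 d mm [34.9  9.1] turn 0.0 z 0.07889609669016895 t 4.875
[ 0.37990592 -0.01229829  0.06300314]
```

Call:
servo_tool --deltas '[[[45, 5, 1.2, 0, 0], [45, 10, 2.3, 0, 0], [45, 15, 3.5, 0, 0], [45, 20, 4.6, 0, 0], [45, 25, 5.8, 0, 0]]]'

```text
time: 5.5
tool_pos: [0.5012, 0.0061, 0.0786]
tool_rot: [-0.0, 0.994, 0.113, -0.0]
contact_force: [-0.4, -0.9, 0.7]
gripper_width: 0.524
```

```bash
python3 -c "
from h import *
rep(-.036,.041);print(state()['contact_force'])
f=grab_frame('scene')[80:230,180:380];cv2.imwrite('pics/s3.png',cv2.resize(f[:,:,::-1],None,fx=4,fy=4))"
```

```text
to -0.036 0.041 d mm [9.8 3.2] turn 0.0 z 0.07861728397532321 t 5.5
[-0.43615217 -0.91578511  0.69558857]
```

View pics/s3.png

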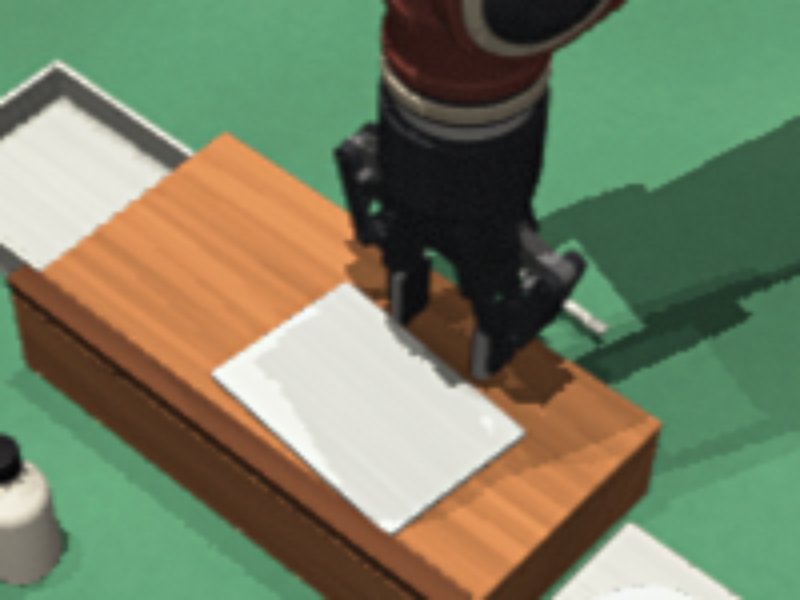

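The blank has turned and both fingers are nearly on its edge; its left corner (390,528) is almost at the strip. I'll continue up to the strip.

Call:
servo_tool --deltas '[[[45, 2.5, 0.6, 0, 0], [45, 5, 1.2, 0, 0], [45, 7, 1.6, 0, 0], [45, 8, 1.8, 0, 0], [45, 8, 1.8, 0, 0]]]'

```text
time: 6.18
tool_pos: [0.5088, 0.0075, 0.0788]
tool_rot: [0.0, 0.994, 0.113, -0.0]
contact_force: [-3.2, -2.7, 1.7]
gripper_width: 0.527
```

Call:
servo_tool --deltas '[[[45, 1, 0.2, 0, 0], [45, 2, 0.5, 0, 0], [45, 2, 0.5, 0, 0]]]'

```text
time: 6.55
tool_pos: [0.5109, 0.0081, 0.0789]
tool_rot: [0.0, 0.994, 0.113, 0.0]
contact_force: [-2.5, -3.3, 1.7]
gripper_width: 0.529
```

```bash
python3 -c "
from h import *
rep(-.036,.041);print(state()['contact_force'])
f=grab_frame('scene')[80:230,180:380];cv2.imwrite('pics/s4.png',cv2.resize(f[:,:,::-1],None,fx=4,fy=4))"
```

```text
to -0.036 0.041 d mm [0.1 1.1] turn 0.0 z 0.07889931207919818 t 6.55
[-2.45492194 -3.32074655  1.70122313]
```

View pics/s4.png

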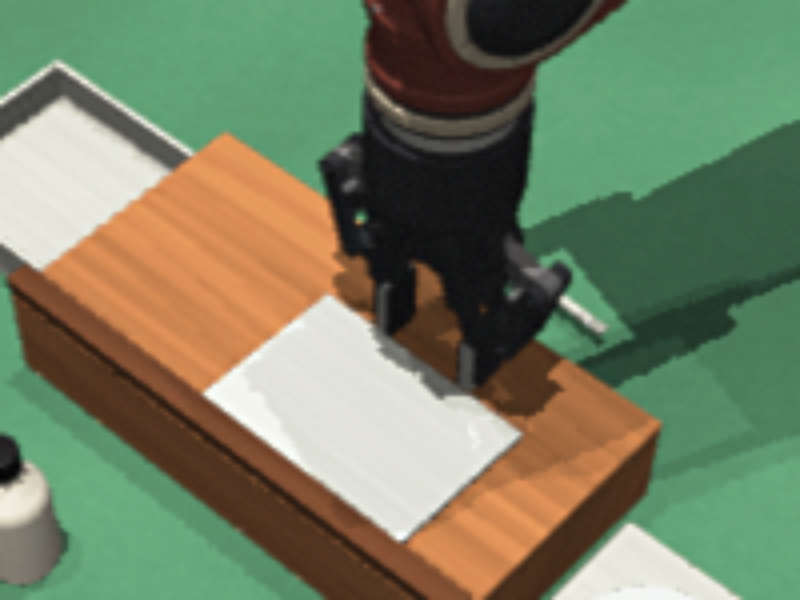

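Call:
servo_tool --deltas '[[[45, 1, 0.2, 0, 0], [45, 1.5, 0.3, 0, 0], [45, 1.5, 0.3, 0, 0]]]'

```text
time: 6.98
tool_pos: [0.5117, 0.0082, 0.0788]
tool_rot: [0.0, 0.994, 0.113, -0.001]
contact_force: [-6.0, -4.8, 4.2]
gripper_width: 0.53
```

Call:
servo_tool --deltas '[[[45, 1, 0.2, 0, 0], [45, 1.5, 0.3, 0, 0], [45, 1.5, 0.3, 0, 0]]]'

```text
time: 7.35
tool_pos: [0.512, 0.0083, 0.0786]
tool_rot: [0.0, 0.994, 0.113, -0.003]
contact_force: [-10.7, -6.5, 7.3]
gripper_width: 0.526
```

Firmly against the strip (about 12 N, stalled). Now I'll back off, lift and look.

Call:
servo_tool --deltas '[[[45, -8, -1.8, 0, 0], [45, -30, -7, 0, 0], [45, -30, -7, 60, 0], [45, -60, -14, 60, 0], [45, -60, -14, 60, 0]]]'

```text
time: 7.98
tool_pos: [0.4536, -0.0047, 0.1392]
tool_rot: [-0.0, 0.994, 0.113, 0.002]
contact_force: [-1.1, -0.2, 0.6]
gripper_width: 0.522
```

```bash
python3 -c "
from h import *
rep(.015,.125,np.pi/2);print(state()['joint_pos'])
for n in('top','scene'):
  f=grab_frame(n);cv2.imwrite('pics/%s5.png'%n,f[:,:,::-1])
f=cv2.imread('pics/top5.png');cv2.imwrite('pics/top5c.png',cv2.resize(f[140:280,190:370],None,fx=4,fy=4,interpolation=cv2.INTER_CUBIC))
f=cv2.imread('pics/scene5.png');cv2.imwrite('pics/scene5c.png',cv2.resize(f[100:250,170:360],None,fx=4,fy=4,interpolation=cv2.INTER_CUBIC))
"
```

```text
to 0.015 0.125 d mm [ 88.2 107.3] turn 15.01 z 0.13920641465846262 t 7.975
[-1.75547454e-01 -2.82012203e-01  2.11028508e+00  1.55773144e-03
  1.31063131e+00  1.16904116e+00]
```

View pics/top5c.png

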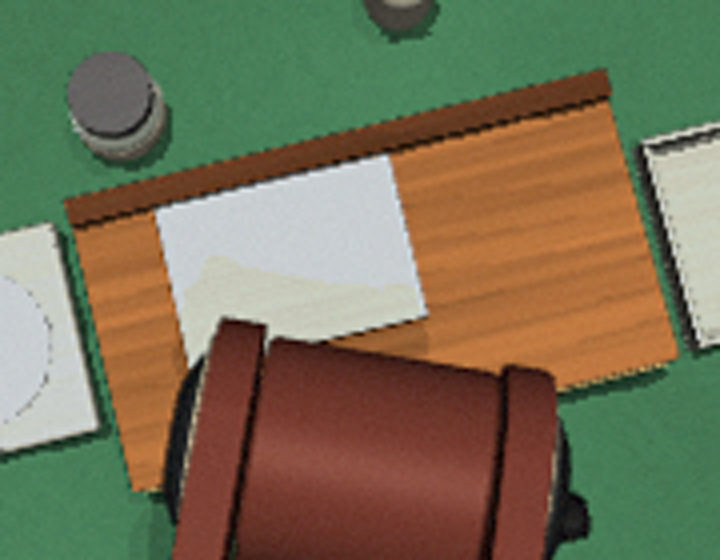

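View pics/scene5c.png

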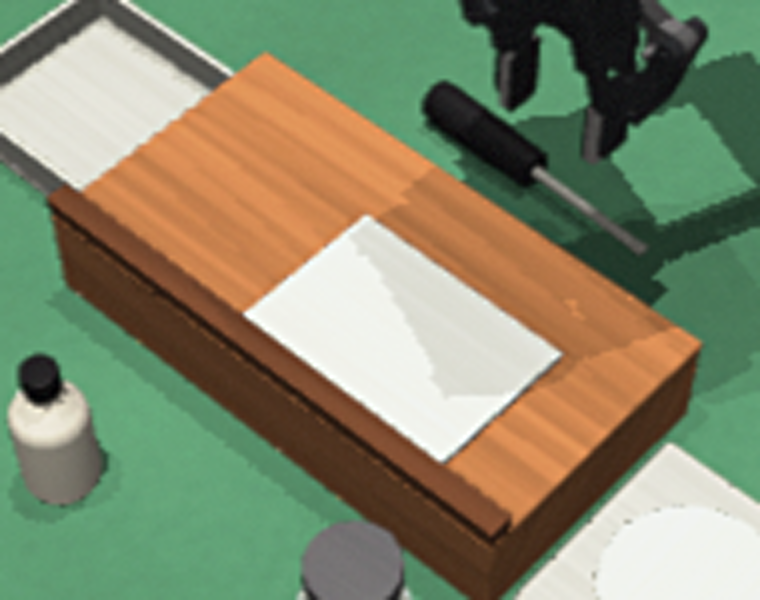

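```bash
cat >> h.py <<'E'
def px2w(n,px,z,c=None):
    c=c or calibration(n); T=c["world_from_camera"]; px=np.asarray(px,float)
    d=np.c_[px,np.ones(len(px))]@np.linalg.inv(c["intrinsics"]).T@T[:3,:3].T
    k=(z-T[2,3])/d[:,2]; return T[:3,3]+d*k[:,None]
def toL(w):
    led=np.load("led.npy");c,s=np.cos(led[2]),np.sin(led[2]);d=w[:,:2]-led[:2]
    return np.round(np.c_[c*d[:,0]+s*d[:,1],-s*d[:,0]+c*d[:,1]]*1000,1)
E
python3 - <<'E'
from h import *
print(toL(px2w("top",crop([(157,210),(389,154),(428,316)],4,(190,140)),.065)).tolist())
print("ledge front corners, strip back",toL(px2w("top",crop([(134,490),(677,355)],4,(190,140)),.06)).tolist(),toL(px2w("top",crop([(66,201),(606,70)],4,(190,140)),.072)).tolist())
print("scene blank",toL(px2w("scene",crop([(440,462),(562,354),(368,215)],4,(170,100)),.065)).tolist())
print("scene ledge",toL(px2w("scene",crop([(701,344),(267,53)],4,(170,100)),.06)).tolist())
E
```

```text
[[62.9, 102.9], [63.0, -25.7], [-26.9, -24.4]]
ledge front corners, strip back [[-79.3, 148.8], [-77.9, -148.2]] [[78.1, 148.8], [78.5, -149.4]]
scene blank [[63.5, 102.9], [-22.9, 105.1], [-25.0, -24.3]]
scene ledge [[-76.2, 149.1], [-76.9, -148.0]]
```

Call:
servo_tool --deltas '[[[45, 17, 22, 5, 1.7], [45, 35, 44, 10, 3.4], [45, 53, 66, 10, 5.1], [45, 70, 88, 10, 6.8], [45, 88, 109, 10, 8.5]]]'

```text
time: 8.7
tool_pos: [0.5429, 0.1053, 0.1476]
tool_rot: [-0.001, 0.847, 0.532, -0.0]
contact_force: [-0.3, -0.0, -0.4]
gripper_width: 0.529
```

Call:
servo_tool --deltas '[[[45, 0, 0, 0, 1.7], [45, 0, 0, 0, 3.4], [45, 0, 0, 0, 5.1], [45, 0, 0, 0, 6.5], [45, 0, 0, 0, 6.5]]]'

```text
time: 9.32
tool_pos: [0.5422, 0.1044, 0.1478]
tool_rot: [-0.001, 0.623, 0.782, -0.0]
contact_force: [0.2, 0.2, -0.7]
gripper_width: 0.525
```

```bash
python3 -c "
from h import *
rep(.015,.127,np.pi/2);print(state()['joint_pos'])
f=grab_frame('scene');cv2.imwrite('pics/s6.png',cv2.resize(f[70:250,170:400,::-1],None,fx=3,fy=3))"
```

```text
to 0.015 0.127 d mm [-0.8  0.1] turn 0.02 z 0.14779263588786154 t 9.325
[ 5.51335377e-02 -3.39149879e-02  1.87640146e+00  6.24222193e-04
  1.30012877e+00 -1.69866104e-01]
```

View pics/s6.png

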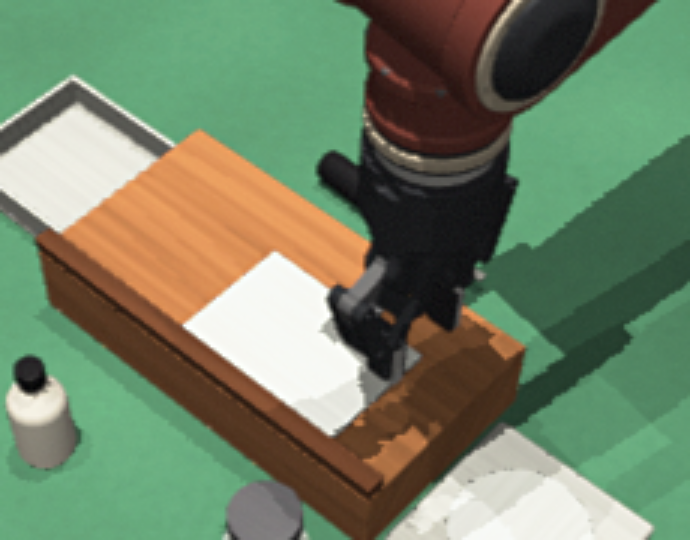

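Call:
servo_tool --deltas '[[[45, -1, 0, -20, 0], [45, -1, 0, -40, 0], [45, -1, 0, -56, 0], [45, -1, 0, -62, 0], [45, -1, 0, -62, 0]]]'

```text
time: 10.0
tool_pos: [0.5406, 0.1039, 0.0861]
tool_rot: [-0.0, 0.623, 0.782, -0.0]
contact_force: [0.3, -0.7, 0.5]
gripper_width: 0.523
```

```bash
python3 -c "
from h import *
rep(.015,.127,np.pi/2)
f=grab_frame('scene');cv2.imwrite('pics/s7.png',cv2.resize(f[120:250,220:400,::-1],None,fx=4,fy=4))
f=grab_frame('wrist');cv2.imwrite('pics/w7.png',f[:,:,::-1])"
```

```text
to 0.015 0.127 d mm [0.8 0.6] turn 0.01 z 0.08609844524984242 t 10.0
```

View pics/s7.png

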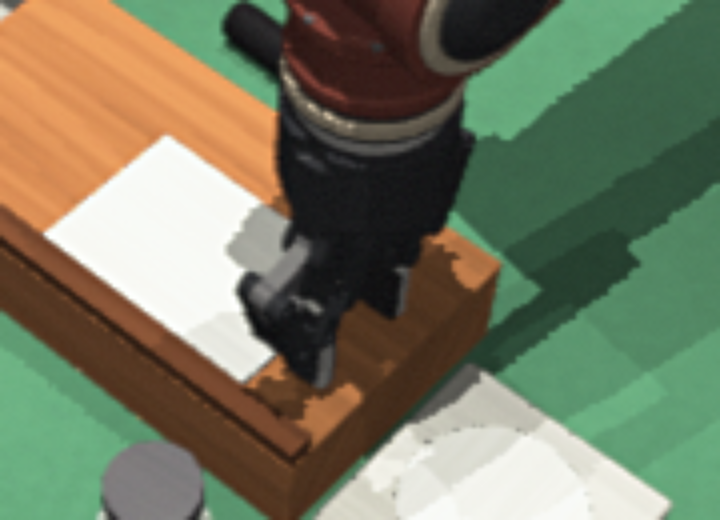

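View pics/w7.png

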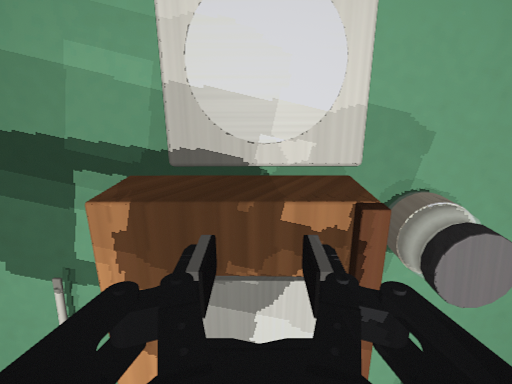

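The fingers are clear of the blank edge and the strip. I'll lower and push toward the tray end.

Call:
servo_tool --deltas '[[[45, 0, 0, -4, 0], [45, 0, 0, -7, 0], [45, 0, 0, -7, 0], [45, 1.1, -4.9, -7, 0], [45, 2.2, -9.7, -7, 0]]]'

```text
time: 10.72
tool_pos: [0.5433, 0.0938, 0.08]
tool_rot: [0.0, 0.623, 0.782, 0.0]
contact_force: [-0.2, -0.2, -0.9]
gripper_width: 0.527
```

Call:
servo_tool --deltas '[[[45, 1.1, -4.9, 0, 0], [45, 2.9, -12.7, 0, 0], [45, 4.7, -20.5, 0, 0], [45, 6.5, -28.3, 0, 0], [45, 8.3, -36.1, 0, 0]]]'

```text
time: 11.35
tool_pos: [0.5516, 0.0576, 0.0799]
tool_rot: [-0.0, 0.623, 0.782, 0.0]
contact_force: [-0.2, 2.4, 0.7]
gripper_width: 0.528
```

```bash
python3 -c "
from h import *
rep(.015,-.049,np.pi/2)
f=grab_frame('scene');cv2.imwrite('pics/s8.png',cv2.resize(f[70:250,170:400,::-1],None,fx=3,fy=3))"
```

```text
to 0.015 -0.049 d mm [  29.3 -124.5] turn 0.01 z 0.07985283266750322 t 11.35
```

View pics/s8.png

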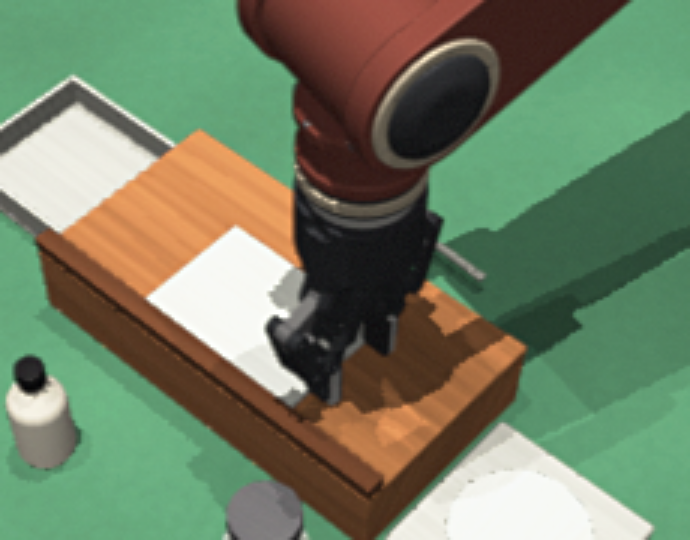

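Call:
servo_tool --deltas '[[[45, 1.8, -7.8, -0.8, 0], [45, 3.7, -16, -0.8, 0], [45, 5.6, -24.4, -0.8, 0], [45, 7.9, -34, -0.8, 0], [45, 10.1, -43.8, -0.8, 0]]]'

```text
time: 12.02
tool_pos: [0.5616, 0.0148, 0.0796]
tool_rot: [-0.001, 0.623, 0.782, 0.001]
contact_force: [-1.5, 5.3, 5.1]
gripper_width: 0.528
```

Call:
servo_tool --deltas '[[[45, 2.3, -10, 0, 0], [45, 4.6, -20, 0, 0], [45, 6.9, -30, 0, 0], [45, 9.2, -40, 0, 0], [45, 11.5, -50, 0, 0]]]'

```text
time: 12.65
tool_pos: [0.5732, -0.0354, 0.0797]
tool_rot: [-0.0, 0.623, 0.782, 0.001]
contact_force: [-0.6, 4.5, 5.5]
gripper_width: 0.53
```

Call:
servo_tool --deltas '[[[45, 1.4, -6, 0, 0], [45, 2.3, -10, 0, 0], [45, 2.8, -12, 0, 0], [45, 2.8, -12, 0, 0]]]'

```text
time: 13.15
tool_pos: [0.576, -0.0474, 0.0796]
tool_rot: [-0.0, 0.623, 0.782, 0.0]
contact_force: [-1.7, 4.0, 5.8]
gripper_width: 0.532
```

```bash
python3 -c "
from h import *
rep(.015,-.049,np.pi/2)
f=grab_frame('scene');cv2.imwrite('pics/s9.png',cv2.resize(f[70:220,140:340,::-1],None,fx=4,fy=4,interpolation=cv2.INTER_CUBIC))
f=grab_frame('top');cv2.imwrite('pics/t9.png',cv2.resize(f[140:280,240:420,::-1],None,fx=4,fy=4,interpolation=cv2.INTER_CUBIC))"
```

```text
to 0.015 -0.049 d mm [  4.9 -19.6] turn 0.0 z 0.07960659436985487 t 13.15
```

View pics/s9.png

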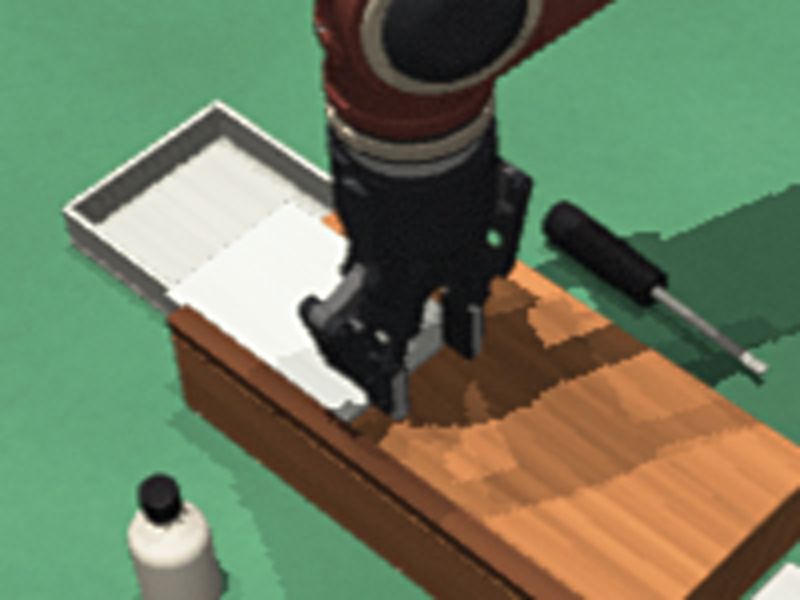

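View pics/t9.png

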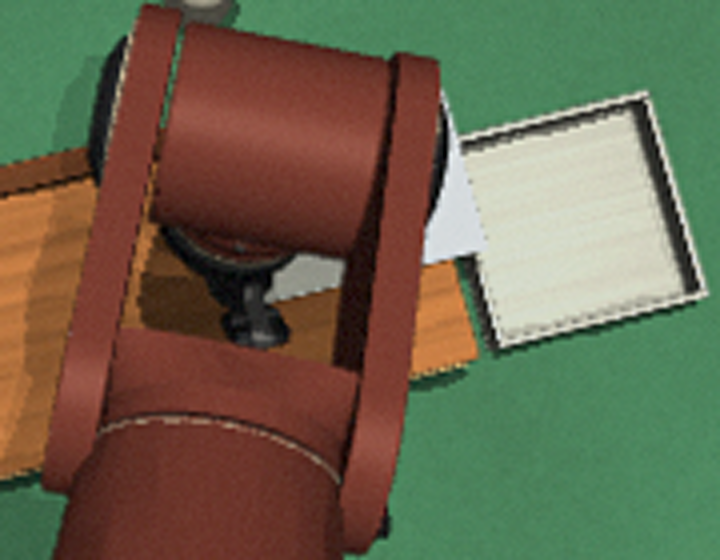

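```bash
python3 - <<'E'
from h import *
print("top",toL(px2w("top",crop([(487,245)],4,(240,140)),.065)).tolist())
print("scene",toL(px2w("scene",crop([(170,290),(290,203),(337,413)],4,(140,70)),.065)).tolist())
E
```

```text
top [[-22.7, -167.9]]
scene [[63.6, -168.3], [-22.1, -167.2], [62.7, -45.3]]
```

Call:
servo_tool --deltas '[[[45, 1.3, -5.5, 0.6, 0], [45, 2.6, -11, 0.6, 0], [45, 3.7, -16, 0.6, 0], [45, 4.6, -20, 0.6, 0], [45, 4.6, -20, 0.6, 0]]]'

```text
time: 13.88
tool_pos: [0.5806, -0.0684, 0.0797]
tool_rot: [0.0, 0.623, 0.782, -0.0]
contact_force: [-0.6, 1.2, 2.7]
gripper_width: 0.532
```

```bash
python3 -c "
from h import *
rep(.015,-.049,np.pi/2)
f=grab_frame('scene');cv2.imwrite('pics/s10.png',cv2.resize(f[70:220,140:340,::-1],None,fx=4,fy=4,interpolation=cv2.INTER_CUBIC))"
```

```text
to 0.015 -0.049 d mm [0.3 1.4] turn 0.01 z 0.07969376285355957 t 13.875
```

View pics/s10.png

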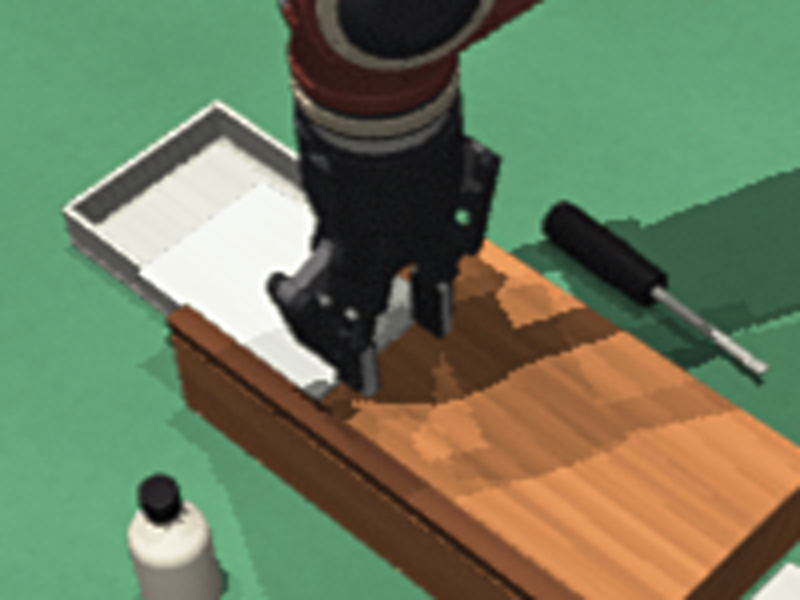

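Call:
servo_tool --deltas '[[[45, -1, 4, 0, 0], [45, -5, 20, 0, 0], [45, -5, 20, 40, 0], [45, -40, 12, 75, -1.5], [45, -100, 0, 75, -3.2]]]'

```text
time: 14.55
tool_pos: [0.4822, -0.0677, 0.1585]
tool_rot: [0.003, 0.746, 0.666, 0.002]
contact_force: [0.2, -0.3, 0.6]
gripper_width: 0.526
```

```bash
python3 -c "
from h import *
rep(-.105,-.115)
for n in('top','scene'):
  f=grab_frame(n);cv2.imwrite('pics/%s11.png'%n,f[:,:,::-1])
f=cv2.imread('pics/top11.png');cv2.imwrite('pics/top11c.png',cv2.resize(f[140:280,240:420],None,fx=4,fy=4,interpolation=cv2.INTER_CUBIC))
f=cv2.imread('pics/scene11.png');cv2.imwrite('pics/scene11c.png',cv2.resize(f[80:210,150:300],None,fx=5,fy=4.6,interpolation=cv2.INTER_CUBIC) if 0 else cv2.resize(f[80:200,150:310],None,fx=5,fy=5,interpolation=cv2.INTER_CUBIC))
"
```

```text
to -0.105 -0.115 d mm [ -3.4 -90.6] turn -11.76 z 0.15853370734467512 t 14.55
```

View pics/top11c.png

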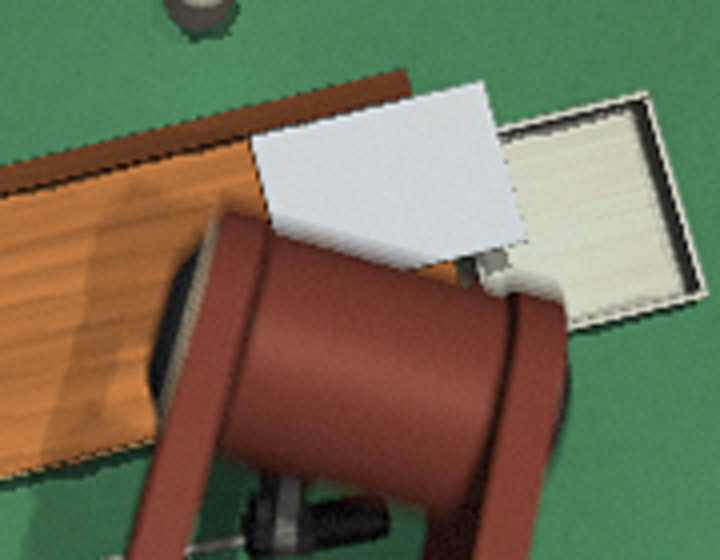

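View pics/scene11c.png

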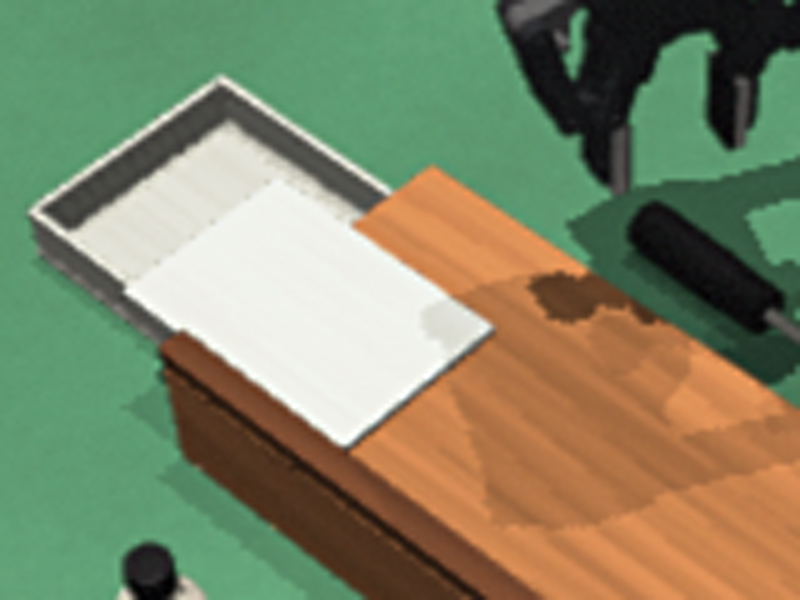

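```bash
python3 - <<'E'
from h import *
print("top (z=.065)",toL(px2w("top",crop([(485,82),(525,240),(252,136)],4,(240,140)),.065)).tolist())
print("strip -y back top corner",toL(px2w("top",crop([(406,69),(413,97)],4,(240,140)),.072)).tolist())
print("scene",toL(px2w("scene",crop([(124,291),(277,180),(494,327),(346,447)],5,(150,80)),.065)).tolist())
print("scene ledge",toL(px2w("scene",crop([(433,166)],5,(150,80)),.06)).tolist(), toL(px2w("scene",crop([(163,347)],5,(150,80)),.072)).tolist())
E
```

```text
top (z=.065) [[63.3, -190.6], [-24.9, -188.2], [64.5, -61.1]]
strip -y back top corner [[79.1, -149.6], [63.3, -149.2]]
scene [[66.4, -189.5], [-21.7, -189.2], [-23.4, -60.1], [62.5, -59.9]]
scene ledge [[-76.8, -148.4]] [[79.7, -148.6]]
```

Overhang reads about 40 mm from both cameras. I'll give it a final gentle nudge square against the strip.

Call:
servo_tool --deltas '[[[45, 8, -18, 0, -1.7], [45, 16, -36, 0, -3.4], [45, 24, -54, 0, -5.1], [45, 32, -72, 0, -6.8], [45, 40, -80, 0, -8.5]]]'

```text
time: 15.28
tool_pos: [0.5206, -0.1477, 0.1541]
tool_rot: [-0.0, 0.96, 0.279, -0.0]
contact_force: [0.9, -0.6, -0.5]
gripper_width: 0.53
```

Call:
servo_tool --deltas '[[[45, 0, 0, 0, -1.7], [45, 0, 0, 0, -3.26], [45, 0, 0, 0, -3.26]]]'

```text
time: 15.65
tool_pos: [0.5203, -0.1469, 0.1541]
tool_rot: [-0.0, 0.993, 0.116, -0.0]
contact_force: [-0.6, -0.1, -0.3]
gripper_width: 0.529
```

```bash
python3 -c "
from h import *
rep(-.055,-.115)
f=grab_frame('scene');cv2.imwrite('pics/s12.png',cv2.resize(f[60:220,140:340,::-1],None,fx=3.5,fy=3.5))"
```

```text
to -0.055 -0.115 d mm [ 7.2 -0.1] turn -0.06 z 0.15406510700510712 t 15.65
```

View pics/s12.png

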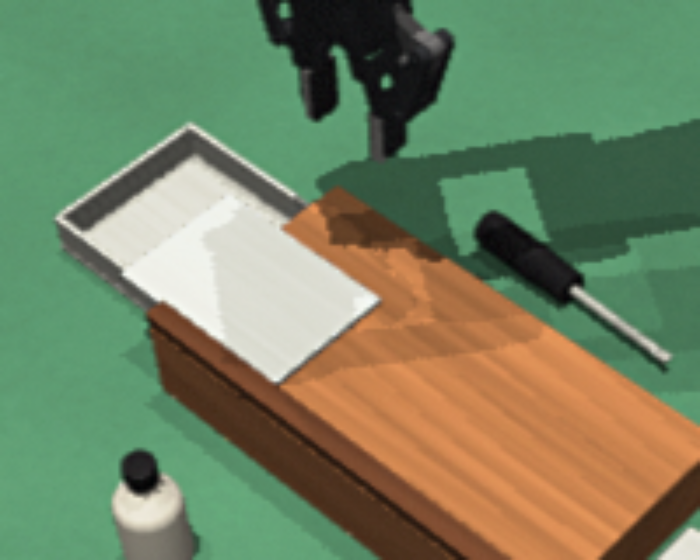

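Call:
servo_tool --deltas '[[[45, 5, 0, -22, -0.06], [45, 5, 0, -45, -0.06], [45, 5, 0, -63, -0.06], [45, 5, 0, -73, -0.06], [45, 5, 0, -74.3, -0.06]]]'

```text
time: 16.32
tool_pos: [0.5251, -0.1475, 0.0796]
tool_rot: [-0.0, 0.994, 0.112, -0.001]
contact_force: [-0.6, -0.1, -0.1]
gripper_width: 0.529
```

Call:
servo_tool --deltas '[[[45, 4, 0.9, 0, 0], [45, 8, 1.8, 0, 0], [45, 12, 2.8, 0, 0], [45, 14, 3.2, 0, 0], [45, 14, 3.2, 0, 0]]]'

```text
time: 16.95
tool_pos: [0.5396, -0.1445, 0.0804]
tool_rot: [0.0, 0.994, 0.112, 0.0]
contact_force: [0.1, 0.5, 0.1]
gripper_width: 0.527
```

```bash
python3 -c "
from h import *
rep(-.036,-.115);print(state()['contact_force'])"
```

```text
to -0.036 -0.115 d mm [6.4 1.7] turn 0.02 z 0.08038111795561317 t 16.95
[0.09153685 0.48956585 0.06699045]
```

Call:
servo_tool --deltas '[[[45, 0, 0, -1.2, 0], [45, 2, 0.5, -1.2, 0], [45, 4, 0.9, -1.2, 0], [45, 5, 1.2, -1.2, 0], [45, 5, 1.2, -1.2, 0]]]'

```text
time: 17.58
tool_pos: [0.5445, -0.1433, 0.0791]
tool_rot: [0.0, 0.994, 0.112, 0.0]
contact_force: [-0.9, 0.9, -0.0]
gripper_width: 0.525
```

Call:
servo_tool --deltas '[[[45, 1, 0.2, 0, 0], [45, 1.5, 0.3, 0, 0], [45, 1.5, 0.3, 0, 0]]]'

```text
time: 17.95
tool_pos: [0.5459, -0.143, 0.0791]
tool_rot: [0.0, 0.994, 0.112, 0.0]
contact_force: [-0.2, 0.2, -0.1]
gripper_width: 0.53
```

Call:
servo_tool --deltas '[[[45, 1, 0.2, 0, 0], [45, 1.5, 0.3, 0, 0], [45, 1.5, 0.3, 0, 0]]]'

```text
time: 18.32
tool_pos: [0.5471, -0.1427, 0.079]
tool_rot: [-0.0, 0.994, 0.112, -0.0]
contact_force: [-1.2, -0.3, 0.4]
gripper_width: 0.525
```

Call:
servo_tool --deltas '[[[45, 1, 0.2, 0, 0], [45, 1.5, 0.3, 0, 0], [45, 1.5, 0.3, 0, 0]]]'

```text
time: 18.7
tool_pos: [0.5475, -0.1427, 0.0789]
tool_rot: [-0.0, 0.994, 0.112, -0.002]
contact_force: [-7.5, -2.5, 3.9]
gripper_width: 0.527
```

Call:
servo_tool --deltas '[[[45, 0.6, 0.1, 0, 0], [45, 1, 0.2, 0, 0], [45, 1, 0.2, 0, 0]]]'

```text
time: 19.08
tool_pos: [0.5476, -0.1427, 0.0788]
tool_rot: [-0.0, 0.994, 0.112, -0.003]
contact_force: [-9.4, -2.1, 6.1]
gripper_width: 0.526
```

Pressed home at about 10 N. Now I'll back off straight, lift and move away.

Call:
servo_tool --deltas '[[[45, -3, -0.7, 0, 0], [45, -10, -2.3, 0, 0], [45, -25, -5.8, 0, 0], [45, -25, -5.8, 40, 0], [45, -35, -8, 90, 0]]]'

```text
time: 19.7
tool_pos: [0.5133, -0.1498, 0.1685]
tool_rot: [-0.001, 0.994, 0.112, -0.001]
contact_force: [1.0, -0.4, 0.7]
gripper_width: 0.526
```

Call:
servo_tool --deltas '[[[45, -35, -35, 20, 0], [45, -70, -80, 30, 0], [45, -100, -130, 30, 0], [45, -130, -190, 30, 0], [45, -150, -245, 30, 0]]]'

```text
time: 20.32
tool_pos: [0.3633, -0.3959, 0.1993]
tool_rot: [0.0, 0.994, 0.112, 0.0]
contact_force: [0.7, -1.0, 0.5]
gripper_width: 0.53
```

```bash
python3 -c "
from h import *
s=state();print(s['time'],s['tool_pos'],s['contact_force'])
for n in('top','scene'):
  f=grab_frame(n);cv2.imwrite('pics/%s13.png'%n,f[:,:,::-1])
f=cv2.imread('pics/top13.png');cv2.imwrite('pics/top13c.png',cv2.resize(f[140:280,240:420],None,fx=4,fy=4,interpolation=cv2.INTER_CUBIC))
f=cv2.imread('pics/scene13.png');cv2.imwrite('pics/scene13c.png',cv2.resize(f[80:200,150:310],None,fx=5,fy=5,interpolation=cv2.INTER_CUBIC))
"
```

```text
20.325 [ 0.36331472 -0.39592496  0.19933592] [ 0.71422756 -1.03738312  0.53664789]
```

View pics/top13.png

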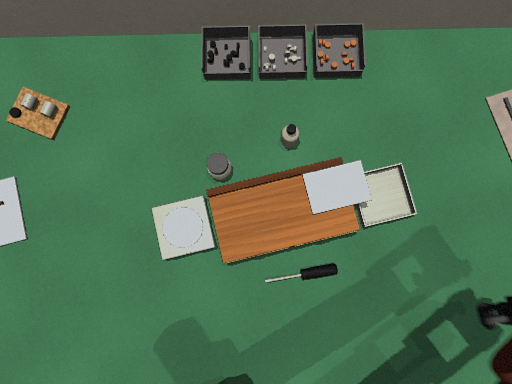

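View pics/top13c.png

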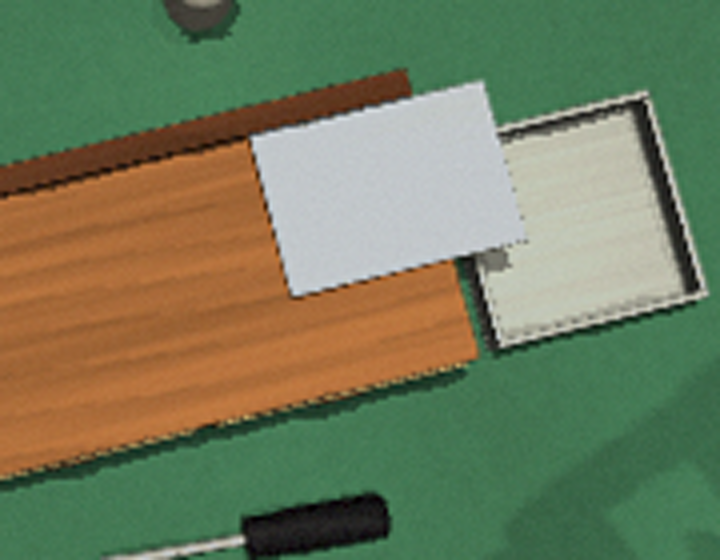

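View pics/scene13c.png

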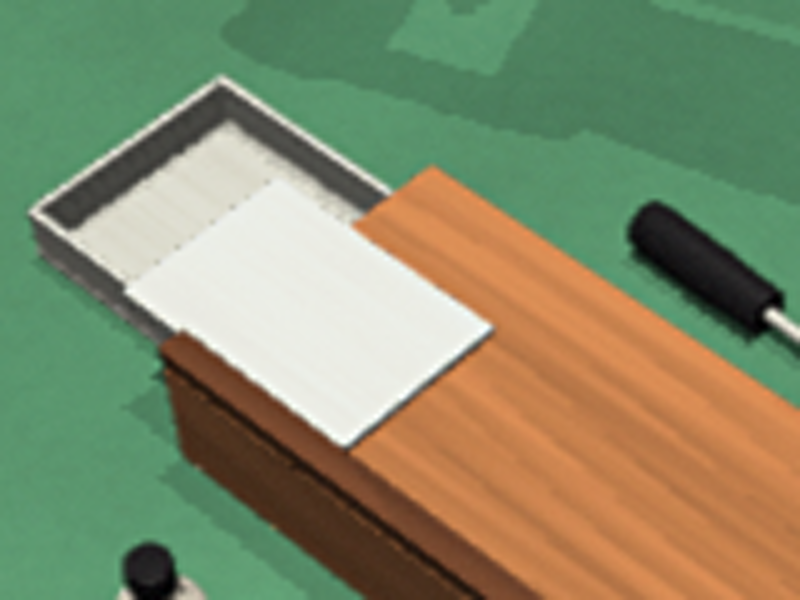

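```bash
python3 - <<'E'
from h import *
px=crop([(485,82),(525,240),(292,298),(251,136)],4,(240,140))
print(toL(px2w("top",px,.065)).tolist())
B=[(.045,.065,.065),(.045,-.065,.065),(-.045,-.065,.065),(-.045,.065,.065)]
bl,r=fit("top",[B[1],B[2],B[3],B[0]],px,[.55,-.15,.2]);print(bl,r,"yaw err",bl[2]-np.load("led.npy")[2],toL(bl[None]))
a=cv2.imread("pics/top0.png").astype(int);b=cv2.imread("pics/top13.png").astype(int)
d=abs(a-b).max(2)
for nm,(u0,v0,u1,v1) in dict(tin=(150,195,206,262),jar=(204,150,234,183),oil=(280,120,302,150),screw=(262,260,340,286),tray=(378,162,418,228)).items(): print(nm,int((d[v0:v1,u0:u1]>40).sum()))
E
```

```text
[[63.3, -190.6], [-24.9, -188.2], [-25.6, -59.8], [64.6, -60.6]]
[ 0.60217292 -0.13986825  0.21953969] [-0.3  -0.21  0.74  0.41 -0.22 -0.16 -0.23 -0.05] yaw err -0.007068860454731041 [[  19.4 -124.8]]
tin 0
jar 0
oil 0
screw 0
tray 0
```

```bash
python3 -c "
from plant import *
print(job_done(), state()['time'])"
```

```text
the job is handed in; nothing more can be done
the job is handed in; nothing more can be done
```

The blank now sticks out about 40 mm over the tray, with its long side against the strip. The job is handed in; the arm's clock read about 20 s of the 64 s allowed.

I pushed the blank square against the strip with both fingertips. Then I slid it about 164 mm along the strip to the tray end and nudged it against the strip once more until it stopped, at about 10 N. I then backed off and lifted clear.

- **Overhang:** the top camera puts the blank's centre at ledge (19.4, −124.8) mm, against an ideal of (20, −125). The scene camera, before the last nudge, gave 189 mm to the blank's end, which also makes about 40 mm.
- **Straightness:** the top camera fit shows the blank 0.007 rad off the fitted line of the chest. The chest fit is only good to about 1 pixel (roughly 2 mm), so I take this as noise. Before the last nudge, the two cameras disagreed on which end was nearer the strip, by 1–4 mm. I relied on the blank stopping firmly against the strip.
- **Everything else:** comparing top pictures from before and after showed no change at the tin, jar, oil, screwdriver or tray.
- **Upward force:** during the slide there was an upward force of about 5 N that I did not expect, probably the fingertips rubbing the chest top. I raised the fingers slightly and saw no effect on the blank.

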